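# Unload the tested LED bar from the clamp tester

### The arm

A 6-joint arm with a two-finger parallel gripper is mounted at the origin on the work surface. World frame = base frame: x ahead of the robot, y to its left, z up, the work surface at z = 0. Lengths are in mm, angles in degrees, forces in N, time in s.
With the tool pointing down it reaches from about 350 to 850 mm from the base axis. Payload 8.1 kg.
Tool frame: the origin (TCP) lies midway between the tips of the shut fingers; the grasp point (between the pads) lies 19 mm behind it; z points along the fingers, y is the line along which they close (so a half turn about z gives the same grasp; the last joint's range is limited). The gripper opens to 85 mm and grips with 20 to 120 N. Pads are 22 mm wide; open, the fingers measure 114 mm over their backs; the gripper's body (76 mm by 85 mm) begins 54 mm behind the grasp point. The pads swing forward as they close: fully open they stand 13 mm farther back than shut.
Start: joints at [-75.252, 7.471, 85.268, -0, 87.261, -4.893], TCP at [201.695, -565.088, 231.292] pointing down, gripper open.
Joint ranges: [-169.43, 169.43], [-51.17, 129.36], [1.28, 143.12], [-76.62, 256.62], [0, 156.53], [-152.29, 152.29]. Speed limits (degrees/s): [136.94, 136.94, 159.86, 180, 180, 180].

### API

Orientations are given as [roll, pitch, yaw] about the fixed x, y, z axes, in that order (R = Rz(yaw) Ry(pitch) Rx(roll)).
In Python, from bench import sensors, optics, r gives the robot as it stands.
- The arm moves only by the tool apply_moves, never from a script. Its argument "targets" is a list of rows, each a list of 7 numbers: the shift along the tool's x, y, z in mm, then the turn, a rotation vector about the tool's x, y, z in rad, then the closure, from 0 (fully open) to 1 (shut). In form: [[x, y, z, wx, wy, wz, claw], ...]. A call has 1 to 20 rows; each row shifts and turns the commanded pose from where the row before left it, along the tool's axes as they then stand; what a row does not reach is not made up. A row lasts 1/8 s, in which the tool goes at most 62.5 mm and 10.7 degrees, less where a joint would pass 70% of its speed; a pose out of reach is approached as far as the arm can. A call is refused whole if a number of a shift passes 62.5 or a number of a turn 0.188, either way. A call with a gripper value outside its range is refused whole. The fingers move at their own pace and stop on an object; "force" is the grip in N (left out, the last holds). Time passes only in rows, so rows that do not move let the fingers close. It gives the time, the measured TCP pose, the force, the opening and the grip force at its end, in the units of the state.
- sensors.sense(): the state, without advancing time (a new reading comes with each control period).
- optics.snapshot(name): name is "scene" or "top" or "wrist"; returns the picture (480x640x3 uint8, red, green, blue); there is no depth.
- optics.get_calibration(name): a dict with "camera_matrix" (3x3 intrinsics, pixels), "dist_coeffs" ([k1, k2, p1, p2, k3] as OpenCV has them; the pictures are not rectified), "pose" (4x4, takes a point from camera to world coordinates). Camera axes: x right, y down, z forward; pixel columns grow to the right and rows downward; lengths in mm; the calibration is good to about 2 mm. A picture is of the moment at which its call begins: read the wrist's pose just before it. get_calibration takes no time and is no camera call; for the wrist camera it gives the pose at the moment of the call.
- r.hand_in(): hands the job in; it is judged then, once.
The state is a dict: "time": time; "joint_pos": joint angles; "qd": joint speeds; "joint_efforts": joint torques, N m; "tool_pos": TCP position; "tcp_rot": TCP orientation; "ft_force": force on the tool from outside, world axes, zero at the start; "wrist_torque": the same for the moment, N m; "finger_gap": finger opening in mm; "grip_force": force on a finger pad.
Only numpy, scipy, OpenCV 4.12 (cv2) and the standard library are available. Lean on these libraries where they do the work, as an engineer would, in place of code of your own. Each camera call takes 0.05 s, during which the arm holds its last target. There are 200 camera calls.

### The job

The LED bar in the tester has passed: swing the red clamp lever right up, lift the bar out of the nest and lower it, LEDs up, into the tray whose pocket matches its shape, letting go only once it rests flat on the pocket floor. Leave the lever up ready for the next bar, and leave all the other modules and things on the bench where they are.

Things in the scene. Friction and masses are not known exactly. Their poses are not given: they have to be found in the camera images.
- tester: fixed grey console, low front towards the trays, 265 mm deep (its x), 260 wide (its y). Origin: on the bench under the deck's middle; x to the rear, y to the left seen from its low front, z up. The flat deck rises to the rear at 30 deg: 28 mm high at x -100, 86 at x 0, 143 at x 100 mm; behind it a level-topped meter housing, 143 mm high (x 100 to 165). Deck normal: (-0.5, 0, 0.866).
- nest (a point): centre of the nest floor, where the underside of the bar lies; in the tester's frame (-2, 0, 89) mm, on top of a black plate 4 mm thick on the deck. The bar's length lies along the tester's y. White walls 10 mm high stand 2 mm off the bar's sides and ends; the middle 66 mm of both long sides is open for fingers. The bar comes out square to the deck.
- lever (a joint): clamp lever, rad: 0 shut, pointing down the slope parallel to the deck across the bar's right-hand (-y) end, its black head 1 mm above the bar, holding it in; grows as the red handle is lifted and swung to the rear; stop at 1.92 (upright). Over 1.3 it is clear of the bar. Stiff hinge (0.22 N m, 2 N at the grip): stays where left. Starts at 0 to 0.04.
- lever_hinge (a point): middle of the lever's hinge, axis along the tester's y; in the tester's frame (16.4, -62, 141.4) mm, 40 mm above the deck. Fixed. The upright lever keeps within 16 mm of this y and reaches 136 mm from here.
- lever_grip (a point): point on the centre line of the lever's red plastic handle, 110 mm from the hinge; moves with the lever (x axis from the handle to the hinge, y along the hinge). The handle is a bar 16 mm wide (along the hinge axis) and 14 mm thick, from 64 to 136 mm from the hinge; shut, its centre line is 40 mm above the deck with free space at both sides and below.
- bar: the LED bar in the tester: aluminium, 40 mm wide (its x), 160 long (its y), 22 high (its z), white top with five LED domes (7 mm higher) and copper pads at both ends; 0.18 to 0.36 kg. Origin: centre of its underside. Starts in the nest, tilted 30 deg with the deck. Its two ends are alike.
- tray_bar: fixed grey tray, 192 mm (its x) by 92 (its y) by 16 high, with one long pocket: 168 by 48 mm, 12 deep, black floor 4 mm above the bench; the middle 60 mm of both long walls is cut away for fingers. Origin: centre of the underside, under the pocket's middle. The bar's tray. The three trays change places between starts.
- tray_square: fixed grey tray, same outside size, with two square pockets (72 mm) 46 mm either side of its middle; one holds a square module
- tray_round: fixed grey tray, same outside size, with two round pockets (76 mm) 47 mm either side of its middle; one holds a round module
- bar_waiting: a second, identical LED bar lying on the bench beyond the trays; origin: centre of its underside. Not to be moved
- square_module: square LED module, 66 x 66 x 20 mm, in the square tray; origin: centre of its underside. Not to be moved
- puck_module: round LED module, 68 mm across, 20 mm high, in the round tray; origin: centre of its underside. Not to be moved
- meter: yellow and black hand multimeter lying on the bench, 85 x 165 x 40 mm; origin: centre of its underside. Not to be moved
- driver: screwdriver with orange handle lying on the bench, about 200 mm long, between the trays and the robot. Not to be moved
- mouse: black computer mouse, 98 x 58 x 30 mm, beyond the trays on the left. Not to be moved
- tape_roll: roll of tape, 90 mm across, 24 mm high, near the robot. Not to be moved
- pen_pot: blue pot, 76 mm across, 90 mm high, on the right. Not to be moved
Mind the look-alikes: they are no part of the job. Leave any blue or purple look-alike of the bar alone.

How it is judged (in metres and radians):
On the way, in this order (a step that is already met when the one before it is completed fails the run):
1. the clamp lever is swung up while the bar still lies in the nest (value of joint lever above 1.3 rad and distance between bar and nest below 0.015 m), for 0.2 s.
2. the bar is lifted clear of the nest, the lever staying up (value of joint lever above 1.3 rad and distance between bar and nest above 0.06 m and contact force between the fingers and bar above 0.5 N), for 0.1 s.
3. the bar is down in the long pocket, within 6 mm of its floor, LEDs up, while the fingers still hold it (horizontal distance between bar and tray_bar below 0.009 m and angle between the y axis of bar and the x axis of tray_bar, either way round below 0.1 rad and angle between bar's own z axis and vertical below 0.08 rad and z of bar in the frame of tray_bar below 0.01 m and contact force between the fingers and bar above 0.5 N).
At the end, for the whole second after the job is handed in: Lever up (over 1.3 rad). Bar released and at rest in tray_bar's long pocket, LEDs up, tilt under 0.08 rad, underside under 3 mm above the floor, centre within 9 mm of the pocket's, length along it within 0.1 rad either way round. All else unmoved (20 mm) (value of joint lever above 1.3 rad and horizontal distance between bar and tray_bar below 0.009 m and angle between the y axis of bar and the x axis of tray_bar, either way round below 0.1 rad and angle between bar's own z axis and vertical below 0.08 rad and z of bar in the frame of tray_bar below 0.007 m and linear speed of bar below 0.02 m/s and contact force between the fingers and bar below 0.05 N); the robot touches nothing.
It fails at once if another LED module is moved more than 20 mm (distance of any of bar_waiting, square_module, puck_module from where it was at the start of the episode above 0.02 m).
It fails at once if the meter, screwdriver, mouse, tape roll or pen pot is moved more than 20 mm (distance of any of meter, driver, mouse, tape_roll, pen_pot from where it was at the start of the episode above 0.02 m).
It also fails if it takes over 54 s, if anything falls off the work surface, if the arm or the gripper's body presses on something with over 40 N, if the wrist force passes 120 N, or if a joint passes its speed limit or range.

## Working session

There is one attempt and no reset: what is moved stays moved. The work goes in short steps, Python scripts to look and compute and a tool call to move; the robot and the scene stay as the last step left them, time stands still between calls to the robot, and variables do not carry over. Pictures are saved under pics/ and viewed, at most 10 in all, crops included, and the job is handed in when it is done.

Besides the shell and the picture viewer there is one more tool, called after "Call:" by a JSON object that holds its "op" and its "data", one argument or row to a line. apply_moves: Moves the arm, as the interface text tells. Its arguments: {"type":"object","properties":{"targets":{"type":"array"},"force":{"type":"number"}},"required":["targets"]}

```bash
mkdir -p pics; ls
python3 - <<'E'
from bench import sensors, optics, r
import cv2,json,numpy as np
np.set_printoptions(precision=3,suppress=True)
for n in ["scene","top"]:
    cv2.imwrite(f"pics/{n}0.png",optics.snapshot(n)[:,:,::-1])
    c=optics.get_calibration(n);print(n,np.array(c["camera_matrix"]),c["dist_coeffs"],np.array(c["pose"]))
print(sensors.sense())
E
```

```text
pics
scene [[449.739   0.    316.145]
 [  0.    449.739 243.128]
 [  0.      0.      1.   ]] [-0.109  0.     0.     0.     0.   ] [[  -0.891    0.354   -0.284  912.625]
 [   0.453    0.716   -0.531  705.537]
 [   0.015   -0.602   -0.798 1211.353]
 [   0.       0.       0.       1.   ]]
top [[453.658   0.    314.285]
 [  0.    453.658 236.801]
 [  0.      0.      1.   ]] [-0.082  0.     0.     0.     0.   ] [[  -0.012   -0.987    0.161  264.862]
 [  -1.       0.014    0.011  -36.523]
 [  -0.013   -0.161   -0.987 1613.913]
 [   0.       0.       0.       1.   ]]
{'time': 0.1, 'joint_pos': array([-75.252,   7.511,  85.324,  -0.003,  87.261,  -4.892]), 'qd': array([ 0.012, -0.143, -0.09 , -0.029,  0.065,  0.028]), 'joint_efforts': array([  0.001, -57.095, -50.194,  -0.   ,   0.008,  -0.   ]), 'tool_pos': array([ 201.551, -564.606,  230.341]), 'tcp_rot': array([-179.905,   -0.006,   19.639]), 'ft_force': array([-0.156, -0.007,  0.585]), 'wrist_torque': array([-0.013,  0.019,  0.006]), 'grip_force': 0.0, 'finger_gap': 85.47453295785212}
```

View pics/scene0.png

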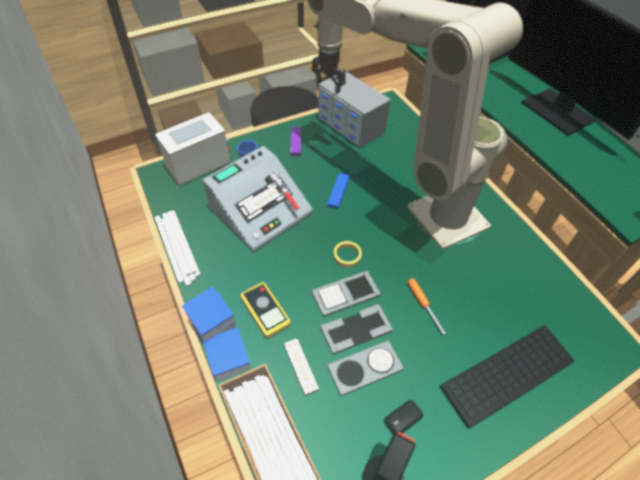

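View pics/top0.png

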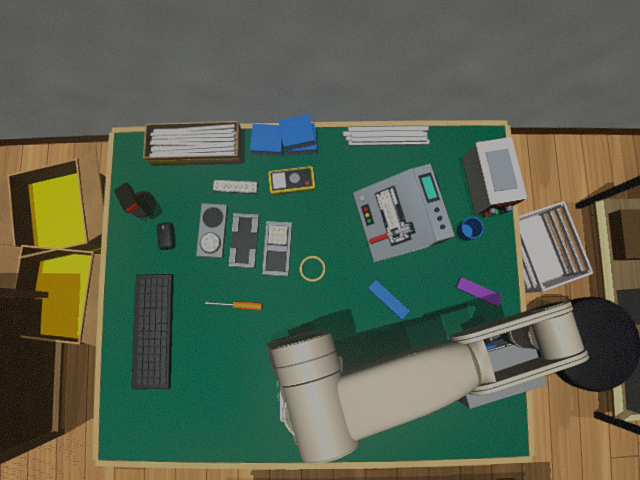

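Scene: the tester is centred at about (405,213) in the top view, with its low front to image left (world +y). The lever is red at (380,238). The bar tray is the middle one, at (243,240), and the waiting bar is at (235,186). Next I'll measure the tray, handle and console edges.

```bash
cat > h.py <<'E'
from bench import sensors, optics, r
import cv2,numpy as np
from scipy.spatial.transform import Rotation as R
np.set_printoptions(precision=2,suppress=True)
def rays(cal,px):
    K=np.array(cal["camera_matrix"]);P=np.array(cal["pose"])
    u=cv2.undistortPoints(np.array(px,float).reshape(-1,1,2),K,np.array(cal["dist_coeffs"]))[:,0]
    return P[:3,3],np.c_[u,np.ones(len(u))]@P[:3,:3].T
def onz(cal,px,z):
    o,d=rays(cal,px);return o+d*((z-o[2])/d[:,2])[:,None]
def tri(c1,p1,c2,p2):
    A=np.zeros((3,3));b=np.zeros(3)
    for c,p in((c1,p1),(c2,p2)):
        o,d=rays(c,[p]);d=d[0]/np.linalg.norm(d[0]);M=np.eye(3)-np.outer(d,d);A+=M;b+=M@o
    return np.linalg.solve(A,b)
def proj(cal,pts):
    P=np.linalg.inv(np.array(cal["pose"]));return cv2.projectPoints(np.array(pts,float),cv2.Rodrigues(P[:3,:3])[0],P[:3,3],np.array(cal["camera_matrix"]),np.array(cal["dist_coeffs"]))[0][:,0]
E
python3 - <<'E'
from h import *
t=cv2.imread("pics/top0.png");s=cv2.imread("pics/scene0.png")
ct,cs=[optics.get_calibration(n) for n in("top","scene")]
def red(im,x0,y0,x1,y1):
    h=cv2.cvtColor(im,cv2.COLOR_BGR2HSV);m=((h[...,0]<8)|(h[...,0]>172))&(h[...,1]>150)&(h[...,2]>90)
    z=np.zeros_like(m);z[y0:y1,x0:x1]=1;m&=z
    n,l,st,ce=cv2.connectedComponentsWithStats(m.astype(np.uint8));k=1+st[1:,4].argmax();return ce[k],st[k]
a,sa=red(t,350,215,430,265);b,sb=red(s,255,170,320,230);print(a,sa,b,sb,"grip",tri(ct,a,cs,b))
hs=cv2.cvtColor(t,cv2.COLOR_BGR2HSV)
g=(((hs[...,1]<70)&(hs[...,2]>70))*255).astype(np.uint8)
cn,_=cv2.findContours(g,cv2.RETR_EXTERNAL,cv2.CHAIN_APPROX_NONE)
for c in cn:
    x,y,w,h=cv2.boundingRect(c)
    if 180<x<460 and 150<y<290 and w*h>300:
        q=cv2.boxPoints(cv2.minAreaRect(c));print(x,y,w,h)
        p=onz(ct,q,16);print("z16",p.mean(0),[np.linalg.norm(p[i]-p[i-1]) for i in range(2)]);e=p[1]-p[0];f=p[2]-p[1]
        print(np.degrees([np.arctan2(e[1],e[0]),np.arctan2(f[1],f[0])]))
for n,im,(x0,y0,x1,y1) in(("tt",t,(345,155,465,270)),("ts",s,(195,135,325,255))):
    cv2.imwrite(f"pics/{n}.png",cv2.resize(im[y0:y1,x0:x1],None,fx=5,fy=5,interpolation=cv2.INTER_CUBIC)[:600])
E
```

```text
[378.08 238.01] [370 234  18   9  71] [290.93 200.17] [286 194  11  14  30] grip [ 507.33 -237.31   90.79]
229 227 28 41
z16 [492.91 237.73  16.  ] [np.float64(92.20579114270163), np.float64(145.38253064255963)]
[ -3.97 -95.87]
262 221 30 55
z16 [487.32 115.81  16.  ] [np.float64(95.10784740601596), np.float64(194.96376649448172)]
[ -3.74 -95.02]
232 213 27 21
z16 [580.16 231.13  16.  ] [np.float64(92.15691921591124), np.float64(71.44967586549122)]
[ -3.32 -95.39]
196 203 31 55
z16 [556.35 352.9   16.  ] [np.float64(94.55461276252524), np.float64(197.9862639934573)]
[ -3.63 -96.44]
213 180 45 14
z16 [716.7  269.91  16.  ] [np.float64(161.8990503579125), np.float64(45.99293673969486)]
[ -1.33 -94.22]
271 171 16 19
z16 [737.34 109.72  16.  ] [np.float64(64.59507021402517), np.float64(54.397943656909554)]
[ -85.1  -174.54]
353 164 102 98
z16 [ 610.07 -336.06   16.  ] [np.float64(288.7046593503307), np.float64(316.0649638461348)]
[ -71.82 -165.15]
```

View pics/tt.png

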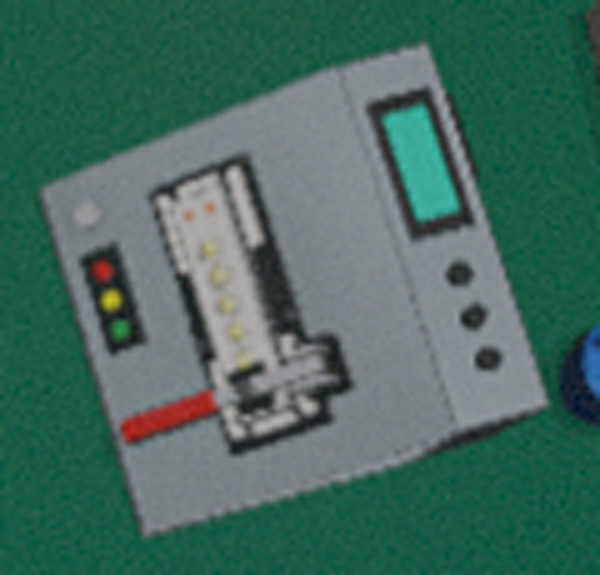

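View pics/ts.png

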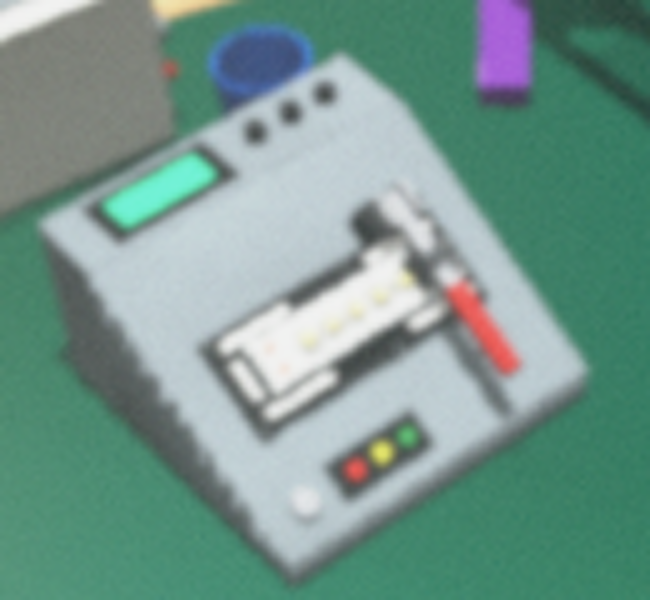

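In the top crop, the console corners are at (42,188), (143,535), (548,407) and (428,45), and the middle LED is at (228,303). The scene crop shows the same features, with the lever shut. I'll fit the tester pose from these corner correspondences, and the tray from both of its contour halves.

```bash
cat > fit.py <<'E'
from h import *
from scipy.optimize import least_squares
ct,cs=[optics.get_calibration(n) for n in("top","scene")]
T=[(-100,130,28),(-100,-130,28),(165,-130,143),(165,130,143),(100,130,143),(-70.2,-62,91.4),(-15.5,0,112.4)]
pt=np.array([(42,188),(143,535),(548,407),(428,45),(335,68)])/5+[345,155]
pt=np.r_[pt,[[378.1,238]],[[228/5+345,303/5+155]]]
S=[(-100,-130,28),(165,-130,143),(165,130,143),(-70.2,-62,91.4),(-15.5,0,112.4)]
ps=np.array([(588,372),(345,55),(40,225)])/5+[195,135]; ps=np.r_[ps,[[290.9,200.2]],[[357/5+195,312/5+135]]]
def w(v,p):
    return np.asarray(p,float)@R.from_euler('z',v[2],degrees=True).as_matrix().T+[v[0],v[1],0]
def f(v,both=1):
    a=(proj(ct,w(v,T))-pt).ravel();b=(proj(cs,w(v,S))-ps).ravel();return np.r_[a,b] if both==1 else (a if both==2 else b)
E
python3 - <<'E'
from fit import *
for b in(1,2,3):
    q=least_squares(f,[600,-300,-80],args=(b,),loss='soft_l1');print(q.x,f(q.x,b).reshape(-1,2).tolist() if b==1 else '')
v=least_squares(f,[600,-300,-80],loss='soft_l1').x
print("grip",w(v,[(16.4-95.3,-62,141.4-55)]),"nest",w(v,[(-2,0,89)]))
t=cv2.imread("pics/top0.png");hs=cv2.cvtColor(t,cv2.COLOR_BGR2HSV)
for n,x0,x1,y0,y1 in(("top",227,261,208,272),):
    m=np.zeros(t.shape[:2],np.uint8);m[y0:y1,x0:x1]=(((hs[...,0]<55)|(hs[...,0]>95)|(hs[...,1]<90)|(hs[...,2]<35))*255).astype(np.uint8)[y0:y1,x0:x1]
    m2=np.zeros_like(m);k,l,st,_=cv2.connectedComponentsWithStats(m);l=(l==1+st[1:,4].argmax())
    p=cv2.boxPoints(cv2.minAreaRect(np.argwhere(l)[:,::-1].astype(np.float32)));P=onz(ct,p,14)
    print("tray",P.mean(0),np.linalg.norm(np.diff(P,axis=0),axis=1),np.degrees(np.arctan2(*(np.diff(P,axis=0)[:,1::-1].T))))
print(sensors.sense()["time"])
E
```

```text
[ 583.71 -289.26  -75.43] [[-0.5121993392573359, -0.4292175506645606], [-0.22303813520926496, -0.5010355488448681], [-0.37329907787272987, 0.039705079804235766], [-0.31199540484027466, -0.5590311077956756], [0.09353488696729073, -0.350927004759626], [0.17661483906584863, -0.022111944956435536], [-1.2894463589047973, -0.3049767867761659], [0.055206726512608384, -1.6411504536093844], [0.21191034335402037, -1.4563158298215626], [-0.35812088624109606, -1.6938223835929875], [0.8814337271885506, -0.0829663023747571], [0.3633507817575605, -1.7420014960243009]]
[ 582.62 -290.34  -75.36] 
[ 587.02 -283.48  -75.39] 
grip [[ 503.85 -228.5    86.4 ]] nest [[ 583.2  -287.33   89.  ]]
tray [518.56 235.14  14.  ] [196.73  97.26 196.06] [ -3.94 -95.97 175.53]
0.1
```

```bash
cat > plan.py <<'E'
from h import *
from scipy.linalg import logm,expm
V=np.array([582.6,-290.3,-75.4])  # tester pose
def W(p,v=None):
    v=V if v is None else v
    return R.from_euler('z',v[2],degrees=True).apply(np.asarray(p,float))+[v[0],v[1],0]
def D(p): return R.from_euler('z',V[2],degrees=True).apply(np.asarray(p,float))
n=np.array([-.5,0,.866025])
def frame(y,z):  # world tool axes -> matrix
    return np.c_[np.cross(y,z),y,z]
def T4(Rm,p):
    T=np.eye(4);T[:3,:3]=Rm;T[:3,3]=p;return T
def cur():
    s=sensors.sense();return T4(R.from_euler('xyz',s["tcp_rot"],degrees=True).as_matrix(),s["tool_pos"])
def row(A,B,N=None,mm=40,deg=8):
    M=np.linalg.inv(A)@B
    if N is None:N=int(max(1,np.ceil(np.linalg.norm(M[:3,3])/mm),np.ceil(np.degrees(R.from_matrix(M[:3,:3]).magnitude())/deg)))
    d=expm(np.real(logm(M))/N);q=np.r_[d[:3,3].round(1),R.from_matrix(d[:3,:3]).as_rotvec().round(4)]
    print(N,"x",q.tolist())
    S=T4(R.from_rotvec(q[3:]).as_matrix(),q[:3]);C=A.copy()
    for _ in range(N):C=C@S
    return C
E
python3 - <<'E'
from plan import *
g=np.array([16.4-95.3,-62,141.4-55]);L=frame(D([0,1,0]),D(-n))
C=cur();C=row(C,T4(C[:3,:3],C[:3,3]+[0,0,60]))
B=T4(L,W(g-19*n+130*n));C=row(C,B);print(C,B[:3,3])
print(np.array(optics.get_calibration("wrist")["pose"]),cur())
E
```

```text
2 x [0.0, -0.0, -30.0, 0.0, 0.0, 0.0]
13 x [41.8, 2.5, -1.5, -0.0299, -0.0327, -0.1112]
[[  -0.22    0.97    0.13  488.18]
 [   0.84    0.25   -0.48 -176.01]
 [  -0.5    -0.     -0.87  183.09]
 [   0.      0.      0.      1.  ]] [ 488.72 -175.87  182.53]
[[   0.34   -0.9    -0.29  274.56]
 [  -0.94   -0.32   -0.1  -539.65]
 [  -0.      0.3    -0.95  372.92]
 [   0.      0.      0.      1.  ]] [[   0.94    0.34   -0.    201.55]
 [   0.34   -0.94    0.   -564.61]
 [   0.     -0.     -1.    230.34]
 [   0.      0.      0.      1.  ]]
```

Call:
{"op": "apply_moves", "data": {
  "targets": [
    [0,0,-30,0,0,0,0],
    [0,0,-30,0,0,0,0],
    [41.8,2.5,-1.5,-0.0299,-0.0327,-0.1112,0],
    [41.8,2.5,-1.5,-0.0299,-0.0327,-0.1112,0],
    [41.8,2.5,-1.5,-0.0299,-0.0327,-0.1112,0],
    [41.8,2.5,-1.5,-0.0299,-0.0327,-0.1112,0],
    [41.8,2.5,-1.5,-0.0299,-0.0327,-0.1112,0],
    [41.8,2.5,-1.5,-0.0299,-0.0327,-0.1112,0],
    [41.8,2.5,-1.5,-0.0299,-0.0327,-0.1112,0],
    [41.8,2.5,-1.5,-0.0299,-0.0327,-0.1112,0.3],
    [41.8,2.5,-1.5,-0.0299,-0.0327,-0.1112,0.4],
    [41.8,2.5,-1.5,-0.0299,-0.0327,-0.1112,0.4],
    [41.8,2.5,-1.5,-0.0299,-0.0327,-0.1112,0.4],
    [41.8,2.5,-1.5,-0.0299,-0.0327,-0.1112,0.4],
    [41.8,2.5,-1.5,-0.0299,-0.0327,-0.1112,0.4],
    [0,0,0,0,0,0,0.4],
    [0,0,0,0,0,0,0.4]
  ],
  "force": 30
}}

```text
time: 2.22
tool_pos: [488.5, -176.7, 183.9]
tcp_rot: [180.0, 30.1, 104.6]
ft_force: [0.5, -0.5, -0.4]
finger_gap: 51.1
grip_force: 0.0
```

Run:
```python
from plan import *
c=optics.get_calibration("wrist");im=optics.snapshot("wrist")[:,:,::-1];cv2.imwrite("pics/w1.png",im)
np.save("w1c.npy",c,allow_pickle=True);print(sensors.sense()["joint_pos"])
h=np.array([16.4,-62,141.4]);u=np.array([-.866,0,-.5])
P=[h,h+64*u,h+110*u,h+136*u,(-2-13.5,0,89+23.4)];print(proj(c,[W(p) for p in P]))
```

```text
[ -6.64 -13.86 116.   -30.11  68.92 -12.31]
[[328.23 378.76]
 [328.33 298.93]
 [328.41 234.1 ]
 [328.47 194.32]
 [414.59 321.01]]
```

View pics/w1.png

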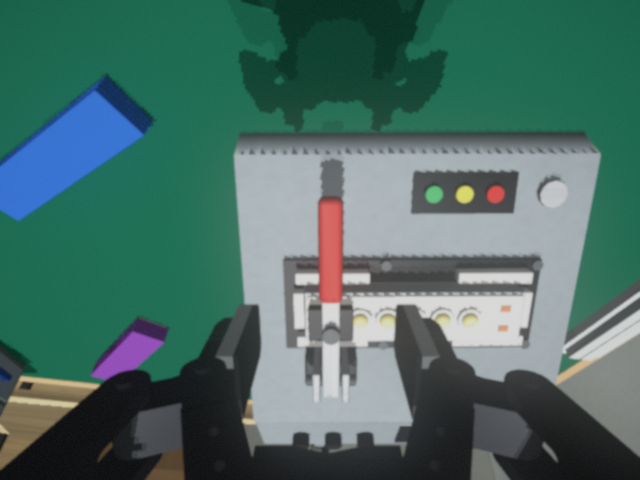

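The wrist view shows the handle running from (330,198) to (330,300) and the middle LED at about (415,320). Both are within 4 px of where I predicted, so the tester pose holds. I'll plan the descent, the grip and the swing.

Run:
```python
from plan import *
h=np.array([16.4,-62,141.4])
def pose(th,tool,off=19):  # lever angle deg, tool dir deg in tester xz
    a=np.radians(210-th);g=h+110*np.array([np.cos(a),0,np.sin(a)])
    b=np.radians(tool);z=np.array([np.cos(b),0,np.sin(b)])
    return T4(frame(D([0,1,0]),D(z)),W(g+off*z))
C=cur();C=row(C,pose(1,300),5)
print("swing")
for th in range(10,111,10): C=row(C,pose(th,300-40*th/110),2)
C=row(C,pose(112,260-.0),1)
```

```text
5 x [0.4, 0.1, 25.8, 0.0, 0.0005, -0.0004]
swing
2 x [0.0, -0.1, -8.6, 0.0, 0.0317, 0.0001]
2 x [-1.1, -0.0, -9.4, 0.0, 0.0318, -0.0]
2 x [-2.2, -0.0, -9.2, 0.0, 0.0317, -0.0]
2 x [-3.1, -0.0, -8.8, 0.0, 0.0317, -0.0]
2 x [-4.2, -0.0, -8.4, 0.0, 0.0318, -0.0]
2 x [-5.0, -0.0, -7.8, 0.0, 0.0317, -0.0]
2 x [-5.8, -0.0, -7.1, 0.0, 0.0317, -0.0]
2 x [-6.6, -0.0, -6.3, 0.0, 0.0318, 0.0]
2 x [-7.3, -0.0, -5.5, 0.0, 0.0317, 0.0]
2 x [-7.8, -0.0, -4.6, 0.0, 0.0317, 0.0]
2 x [-8.3, -0.0, -3.7, 0.0, 0.0318, 0.0]
1 x [-3.6, -0.0, -1.2, 0.0, -0.0, 0.0]
```

Call:
{"op": "apply_moves", "data": {
  "targets": [
    [0.4,0.1,25.8,0,0,0,0.4],
    [0.4,0.1,25.8,0,0,0,0.4],
    [0.4,0.1,25.8,0,0,0,0.4],
    [0.4,0.1,25.8,0,0,0,0.4],
    [0.4,0.1,25.8,0,0,0,0.4],
    [0,0,0,0,0,0,0.4],
    [0,0,0,0,0,0,1],
    [0,0,0,0,0,0,1],
    [0,0,0,0,0,0,1],
    [0,0,0,0,0,0,1]
  ],
  "force": 30
}}

```text
time: 3.52
tool_pos: [506.3, -237.4, 72.6]
tcp_rot: [179.8, 30.2, 104.6]
ft_force: [4.8, -0.9, 3.0]
finger_gap: 15.2
grip_force: 33.8
```

Call:
{"op": "apply_moves", "data": {
  "targets": [
    [0,-0.1,-8.6,0,0.0317,0,1],
    [0,0,-8.6,0,0.0317,0,1],
    [-1.1,0,-9.4,0,0.0318,0,1],
    [-1.1,0,-9.4,0,0.0318,0,1],
    [-2.2,0,-9.2,0,0.0317,0,1],
    [-2.2,0,-9.2,0,0.0317,0,1],
    [-3.1,0,-8.8,0,0.0317,0,1],
    [-3.1,0,-8.8,0,0.0317,0,1],
    [-4.2,0,-8.4,0,0.0318,0,1],
    [-4.2,0,-8.4,0,0.0318,0,1]
  ]
}}

```text
time: 4.78
tool_pos: [502.5, -223.7, 159.6]
tcp_rot: [179.9, 11.8, 104.6]
ft_force: [11.7, -1.4, -7.0]
finger_gap: 15.6
grip_force: 31.9
```

Call:
{"op": "apply_moves", "data": {
  "targets": [
    [-5,0,-7.8,0,0.0317,0,1],
    [-5,0,-7.8,0,0.0317,0,1],
    [-5.8,0,-7.1,0,0.0317,0,1],
    [-5.8,0,-7.1,0,0.0317,0,1],
    [-6.6,0,-6.3,0,0.0318,0,1],
    [-6.6,0,-6.3,0,0.0318,0,1],
    [-7.3,0,-5.5,0,0.0317,0,1],
    [-7.3,0,-5.5,0,0.0317,0,1],
    [-7.8,0,-4.6,0,0.0317,0,1],
    [-7.8,0,-4.6,0,0.0317,0,1],
    [-8.3,0,-3.7,0,0.0318,0,1],
    [0,0,0,0,0,0,1]
  ]
}}

```text
time: 6.28
tool_pos: [520.0, -289.4, 228.4]
tcp_rot: [179.8, -8.2, 104.7]
ft_force: [8.1, 5.7, 2.3]
finger_gap: 15.2
grip_force: 34.1
```

Run:
```python
from plan import *
C=cur();g=C[:3,3]-19*C[:3,2];t=R.from_euler('z',-V[2],degrees=True).apply(g-[V[0],V[1],0])
d=t-[16.4,-62,141.4];print(t,"lever deg",210-np.degrees(np.arctan2(d[2],d[0])),np.hypot(d[0],d[2]),sensors.sense()["joint_pos"])
# next: release, retreat up, go above bar with tool square to deck
L=frame(D([.866025,0,.5]),D(-n))
C=T4(C[:3,:3],C[:3,3]);C[:3,3]-=110*C[:3,2]
A=T4(L,W(np.array([-2,6,89])+180*n)); print(A[:3,3])
row(C,A)
```

```text
[-13.92 -60.39 247.21] lever deg 104.01070846983876 110.06399350794645 [-37.24  12.49  80.35   5.21  93.52 -51.85]
[ 565.22 -199.76  244.88]
13 x [10.1, -2.3, 6.9, -0.04, -0.0404, 0.1159]
```

Call:
{"op": "apply_moves", "data": {
  "targets": [
    [-7,0,-3,0,0.03,0,1],
    [0,0,0,0,0,0,1],
    [0,0,0,0,0,0,0],
    [0,0,0,0,0,0,0],
    [0,0,0,0,0,0,0],
    [0,0,-20,0,0,0,0],
    [0,0,-30,0,0,0,0],
    [0,0,-30,0,0,0,0],
    [0,0,-30,0,0,0,0],
    [0,0,0,0,0,0,0.3]
  ]
}}

```text
time: 7.52
tool_pos: [526.0, -317.3, 343.1]
tcp_rot: [179.8, -9.4, 104.6]
ft_force: [0.6, 1.4, -0.5]
finger_gap: 69.7
grip_force: 0.0
```

Run:
```python
from plan import *
L=frame(D([.866025,0,.5]),D(-n))
C=cur();print(C)
A=T4(L,W(np.array([-2,6,89])+290*n)); C=row(C,A);print(C)
A=T4(L,W(np.array([-2,6,89])+140*n)); C=row(C,A);print(C)
```

```text
[[  -0.25    0.97   -0.04  526.02]
 [   0.95    0.25    0.16 -317.27]
 [   0.16    0.     -0.99  343.15]
 [   0.      0.      0.      1.  ]]
13 x [14.1, -4.7, -0.5, -0.0412, -0.0417, 0.1155]
[[   0.97    0.22    0.13  550.89]
 [   0.25   -0.84   -0.48 -146.48]
 [  -0.      0.5    -0.87  339.37]
 [   0.      0.      0.      1.  ]]
4 x [0.1, 0.1, 37.4, 0.0001, 0.0001, -0.0]
[[   0.97    0.22    0.13  570.18]
 [   0.25   -0.84   -0.48 -219.12]
 [   0.      0.5    -0.87  210.02]
 [   0.      0.      0.      1.  ]]
```

Call:
{"op": "apply_moves", "data": {
  "targets": [
    [14.1,-4.7,-0.5,-0.0412,-0.0417,0.1155,0.2],
    [14.1,-4.7,-0.5,-0.0412,-0.0417,0.1155,0.2],
    [14.1,-4.7,-0.5,-0.0412,-0.0417,0.1155,0.2],
    [14.1,-4.7,-0.5,-0.0412,-0.0417,0.1155,0.2],
    [14.1,-4.7,-0.5,-0.0412,-0.0417,0.1155,0.2],
    [14.1,-4.7,-0.5,-0.0412,-0.0417,0.1155,0.2],
    [14.1,-4.7,-0.5,-0.0412,-0.0417,0.1155,0.2],
    [14.1,-4.7,-0.5,-0.0412,-0.0417,0.1155,0.2],
    [14.1,-4.7,-0.5,-0.0412,-0.0417,0.1155,0.2],
    [14.1,-4.7,-0.5,-0.0412,-0.0417,0.1155,0.2],
    [14.1,-4.7,-0.5,-0.0412,-0.0417,0.1155,0.2],
    [14.1,-4.7,-0.5,-0.0412,-0.0417,0.1155,0.2],
    [14.1,-4.7,-0.5,-0.0412,-0.0417,0.1155,0.2],
    [0,0,37.4,0,0,0,0.2],
    [0,0,37.4,0,0,0,0.2],
    [0,0,37.4,0,0,0,0.2],
    [0,0,37.4,0,0,0,0.2],
    [0,0,0,0,0,0,0.2]
  ]
}}

```text
time: 9.78
tool_pos: [565.4, -217.4, 201.1]
tcp_rot: [150.5, 0.6, 14.5]
ft_force: [-0.3, 0.2, 0.0]
finger_gap: 68.4
grip_force: 0.0
```

Run:
```python
from plan import *
s=sensors.sense();print(s["joint_pos"])
c=optics.get_calibration("wrist");im=optics.snapshot("wrist")[:,:,::-1];cv2.imwrite("pics/w2.png",im)
q=[np.array([-2,y,89])+h*n+s*np.array([.866,0,.5]) for y,s,h in((0,0,27),(80,20,22),(80,-20,22),(-80,20,22),(-80,-20,22))]
print(proj(c,[W(p) for p in q]))
L=frame(D([.866025,0,.5]),D(-n));C=cur();row(C,T4(L,W(np.array([-2,6,89])+1*n)),5)
```

```text
[-10.25  -1.22 102.48 -28.96  68.65  73.4 ]
[[338.49 240.1 ]
 [374.27 107.87]
 [306.04 107.51]
 [365.11 345.65]
 [308.62 345.15]]
5 x [0.7, 1.3, 26.9, -0.0014, 0.0014, 0.0006]
```

View pics/w2.png

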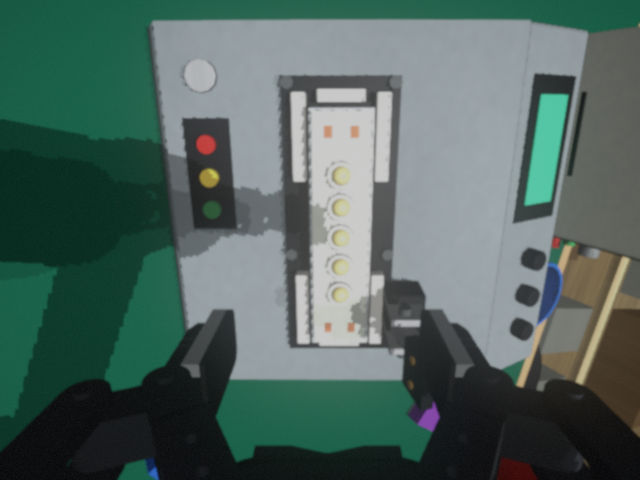

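The wrist view shows the lever up and the bar in the nest, with its middle LED at (341,238) against a prediction of (338,240). That is about 1 mm off upslope. Descending to grip.

Call:
{"op": "apply_moves", "data": {
  "targets": [
    [0.7,1.5,27,-0.0014,0.0014,0.0006,0.2],
    [0.7,1.5,27,-0.0014,0.0014,0.0006,0.2],
    [0.7,1.5,27,-0.0014,0.0014,0.0006,0.2],
    [0.7,1.5,27,-0.0014,0.0014,0.0006,0.2],
    [0.7,1.5,27,-0.0014,0.0014,0.0006,0.2],
    [0,0,0,0,0,0,0.2],
    [0,0,0,0,0,0,0.2]
  ],
  "force": 60
}}

```text
time: 10.7
tool_pos: [590.9, -287.1, 93.9]
tcp_rot: [149.8, -0.3, 14.7]
ft_force: [0.6, 0.3, 0.7]
finger_gap: 68.4
grip_force: 0.0
```

Call:
{"op": "apply_moves", "data": {
  "targets": [
    [-2,-1,3,0,0,0,0.2],
    [0,0,0,0,0,0,0.2],
    [0,0,0,0,0,0,0.6],
    [0,0,0,0,0,0,1],
    [0,0,0,0,0,0,1],
    [0,0,0,0,0,0,1]
  ],
  "force": 60
}}

```text
time: 11.45
tool_pos: [588.4, -288.4, 89.2]
tcp_rot: [149.9, -0.2, 14.7]
ft_force: [-2.5, 4.2, 5.3]
finger_gap: 39.1
grip_force: 61.4
```

Call:
{"op": "apply_moves", "data": {
  "targets": [
    [0,0,-5,0,0,0,1],
    [0,0,-12,0,0,0,1],
    [0,0,-25,0,0,0,1],
    [0,0,-30,0,0,0,1],
    [0,0,-30,0,0,0,1],
    [0,0,-30,0,0,0,1],
    [0,0,-20,0,0,0,1]
  ]
}}

```text
time: 12.32
tool_pos: [568.6, -214.2, 222.3]
tcp_rot: [149.9, -0.3, 14.7]
ft_force: [0.8, 0.2, -1.0]
finger_gap: 39.0
grip_force: 60.6
```

```bash
cat > bar.py <<'E'
from plan import *
# grasp: TCP pose when bar was in nest
G=T4(R.from_euler('xyz',[149.9,-.2,14.7],degrees=True).as_matrix(),[588.4,-288.4,89.2])
Rb=np.c_[D([.866025,0,.5]),D([0,1,0]),D(n)]
B0=T4(Rb,W([-2,0,89])); X=np.linalg.inv(G)@B0   # bar in TCP
def tcp_for(pos,yaw):  # bar level, its y axis at yaw
    a=np.radians(yaw);y=np.array([np.cos(a),np.sin(a),0]);z=np.array([0,0,1.])
    return T4(np.c_[np.cross(y,z),y,z],pos)@np.linalg.inv(X)
E
python3 - <<'E'
from bar import *
print(X[:3,3],sensors.sense()["joint_pos"])
C=cur();A=tcp_for([540,150,190],84.5);C=row(C,A);print(C)
C=row(C,tcp_for([518.6,235,160],84.5));print(C[:3,3])
E
```

```text
[-6.09 -1.5  -0.66] [ -9.75  -2.63 101.8  -29.02  69.73  73.2 ]
10 x [26.6, -29.0, -6.6, 0.0462, 0.032, -0.1189]
[[  0.1    1.     0.   541.63]
 [  1.    -0.1    0.   155.75]
 [  0.     0.    -1.   189.54]
 [  0.     0.     0.     1.  ]]
3 x [27.5, -9.7, 10.1, -0.0, 0.0001, 0.0001]
[520.64 240.77 159.5 ]
```

Call:
{"op": "apply_moves", "data": {
  "targets": [
    [26.6,-29,-6.6,0.0462,0.032,-0.1189,1],
    [26.6,-29,-6.6,0.0462,0.032,-0.1189,1],
    [26.6,-29,-6.6,0.0462,0.032,-0.1189,1],
    [26.6,-29,-6.6,0.0462,0.032,-0.1189,1],
    [26.6,-29,-6.6,0.0462,0.032,-0.1189,1],
    [26.6,-29,-6.6,0.0462,0.032,-0.1189,1],
    [26.6,-29,-6.6,0.0462,0.032,-0.1189,1],
    [26.6,-29,-6.6,0.0462,0.032,-0.1189,1],
    [26.6,-29,-6.6,0.0462,0.032,-0.1189,1],
    [26.6,-29,-6.6,0.0462,0.032,-0.1189,1],
    [27.5,-9.7,10.1,0,0,0,1],
    [27.5,-9.7,10.1,0,0,0,1],
    [27.5,-9.7,10.1,0,0,0,1],
    [0,0,0,0,0,0,1],
    [0,0,0,0,0,0,1],
    [0,0,0,0,0,0,1]
  ]
}}

```text
time: 14.32
tool_pos: [521.0, 239.3, 158.1]
tcp_rot: [180.0, -0.2, 84.4]
ft_force: [0.2, 0.3, -2.0]
finger_gap: 39.0
grip_force: 60.7
```

Run:
```python
from bar import *
print(sensors.sense()["time"],sensors.sense()["joint_pos"])
c=optics.get_calibration("wrist");im=optics.snapshot("wrist")[:,:,::-1];cv2.imwrite("pics/w3.png",im);np.save("w3c.npy",c,allow_pickle=True)
B=cur()@X;print(B)
q=[B@[x,y,z,1] for x,y,z in((0,0,27),(20,80,22),(-20,80,22))];print("bar",proj(c,[p[:3] for p in q]))
Rt=R.from_euler('z',84.5,degrees=True)
print("tray",proj(c,[Rt.apply([x,y,z])+[518.6,235.1,0] for x,y,z in((96,46,16),(96,-46,16),(84,24,16),(84,-24,16),(-96,46,16),(-96,-46,16))]))
```

```text
14.325 [19.44  5.84 94.76  0.18 79.28 24.97]
[[  1.     0.1    0.   518.94]
 [ -0.1    1.    -0.   233.4 ]
 [ -0.    -0.     1.   158.78]
 [  0.     0.     0.     1.  ]]
bar [[323.33 375.91]
 [393.89 121.96]
 [251.86 121.86]]
tray [[253.76  88.73]
 [394.67  88.65]
 [287.96 107.93]
 [360.56 107.89]
 [266.79 346.82]
 [382.87 346.75]]
```

View pics/w3.png

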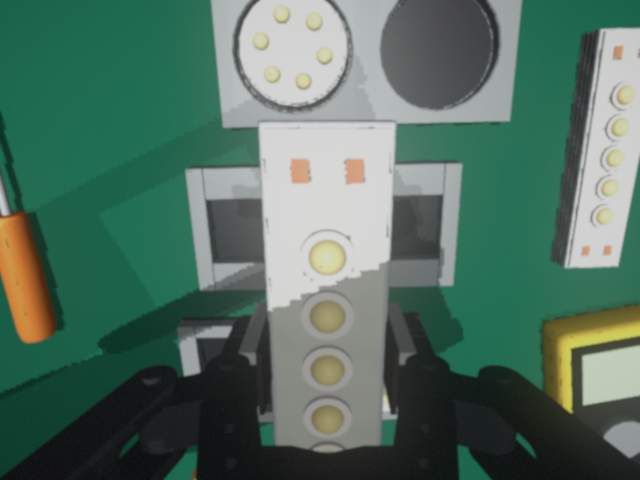

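The wrist view shows the bar's end at (259..396,124) and that I misread the tray direction. Its long axis is along world x (yaw about -4), with tray corners at (188,170), (461,163), (455,286) and (199,290). I'll turn the bar by +91° about its own centre and correct the in-hand offset.

```bash
sed -i 's/^def tcp_for/X[0,3]=-6.5;X[1,3]=0\ndef tcp_for/' bar.py
python3 - <<'E'
from bar import *
c=np.load("w3c.npy",allow_pickle=True).item()
p=onz(c,[(188,170),(461,163),(455,286),(199,290)],16);print(p,p.mean(0),np.degrees(np.arctan2(*(p[1]-p[0])[1::-1])),np.degrees(np.arctan2(*(p[2]-p[3])[1::-1])))
C=cur();C=row(C,tcp_for([518.6,235,130],175.6));print(C[:3,3])
E
```

```text
[[428.89 287.23  16.  ]
 [616.74 273.86  16.  ]
 [612.3  182.07  16.  ]
 [419.39 197.47  16.  ]] [519.33 235.16  16.  ] -4.072754221593441 -4.562336437891399
12 x [0.2, -0.9, 2.4, 0.0004, 0.0002, -0.1326]
[511.89 235.44 129.34]
```

Call:
{"op": "apply_moves", "data": {
  "targets": [
    [0.2,-0.9,2.4,0,0,-0.1326,1],
    [0.2,-0.9,2.4,0,0,-0.1326,1],
    [0.2,-0.9,2.4,0,0,-0.1326,1],
    [0.2,-0.9,2.4,0,0,-0.1326,1],
    [0.2,-0.9,2.4,0,0,-0.1326,1],
    [0.2,-0.9,2.4,0,0,-0.1326,1],
    [0.2,-0.9,2.4,0,0,-0.1326,1],
    [0.2,-0.9,2.4,0,0,-0.1326,1],
    [0.2,-0.9,2.4,0,0,-0.1326,1],
    [0.2,-0.9,2.4,0,0,-0.1326,1],
    [0.2,-0.9,2.4,0,0,-0.1326,1],
    [0.2,-0.9,2.4,0,0,-0.1326,1],
    [0,0,0,0,0,0,1],
    [0,0,0,0,0,0,1]
  ]
}}

```text
time: 16.12
tool_pos: [511.7, 235.9, 129.1]
tcp_rot: [179.8, 0.0, 175.4]
ft_force: [-0.4, 0.3, -2.1]
finger_gap: 38.8
grip_force: 60.7
```

Run:
```python
from bar import *
B=cur()@X;print(B,np.degrees(np.arctan2(B[1,1],B[0,1])))
C=cur();C=row(C,tcp_for([519,235.2,40],175.7));print(C[:3,3])
```

```text
[[  0.08  -1.    -0.   518.17]
 [  1.     0.08  -0.   235.35]
 [  0.    -0.     1.   129.8 ]
 [  0.     0.     0.     1.  ]] 175.45650073800664
3 x [-0.3, -0.1, 29.9, 0.0007, 0.0014, -0.0014]
[512.5  235.79  39.43]
```

Next I'll lower the bar to 24 mm above the rim and look at the relative fit.

Call:
{"op": "apply_moves", "data": {
  "targets": [
    [-0.3,0.1,30,0.0007,0.0014,-0.0014,1],
    [-0.3,0.1,30,0.0007,0.0014,-0.0014,1],
    [-0.3,0.1,30,0.0007,0.0014,-0.0014,1],
    [0,0,0,0,0,0,1],
    [0,0,0,0,0,0,1]
  ]
}}

```text
time: 16.75
tool_pos: [513.0, 236.9, 40.1]
tcp_rot: [179.9, -0.2, 175.8]
ft_force: [-0.1, 1.0, -1.8]
finger_gap: 38.6
grip_force: 60.8
```

Run:
```python
from bar import *
c=optics.get_calibration("wrist");im=optics.snapshot("wrist")[:,:,::-1];cv2.imwrite("pics/w4.png",im);np.save("w4c.npy",c,allow_pickle=True)
B=cur()@X;print(B[:3,3],np.degrees(np.arctan2(B[1,1],B[0,1])))
print("bar",proj(c,[(B@[x,y,22,1])[:3] for x in(20,-20) for y in (80,-80)]))
Rt=R.from_euler('z',-4.3,degrees=True)
print("tray",proj(c,[Rt.apply([x,y,16])+[519,235.2,0] for x,y in((96,46),(96,-46),(84,24),(84,-24),(-96,46),(-96,-46),(-84,24),(-84,-24))]))
```

```text
[519.99 236.63  41.36] 175.85642125697404
bar [[402.21 129.8 ]
 [379.7  543.22]
 [260.39 129.74]
 [280.14 543.35]]
tray [[413.67 473.93]
 [237.68 473.84]
 [372.53 455.92]
 [279.   455.86]
 [447.59  79.68]
 [205.73  78.85]
 [388.44 112.3 ]
 [264.87 111.9 ]]
```

View pics/w4.png

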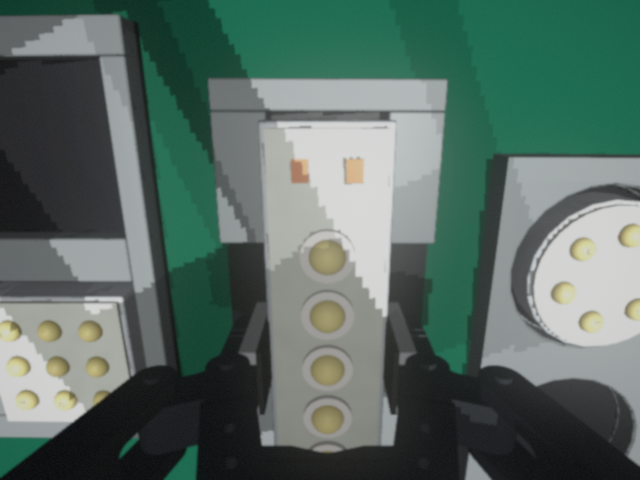

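The bar and tray are aligned in the view: bar end centre at column 327.5, tray centre at 328, and the bar end inside the pocket end at row 112. Lowering in small steps, watching the force.

Call:
{"op": "apply_moves", "data": {
  "targets": [
    [0.8,0,10,0,0,0,1],
    [0,0,10,0,0,0,1],
    [0,0,5,0,0,0,1],
    [0,0,3,0,0,0,1],
    [0,0,0,0,0,0,1],
    [0,0,0,0,0,0,1]
  ]
}}

```text
time: 17.55
tool_pos: [511.5, 236.9, 11.1]
tcp_rot: [179.9, -0.2, 175.9]
ft_force: [-0.9, -0.2, -1.7]
finger_gap: 39.0
grip_force: 60.9
```

Call:
{"op": "apply_moves", "data": {
  "targets": [
    [0,0,1.5,0,0,0,1],
    [0,0,1.5,0,0,0,1],
    [0,0,1,0,0,0,1],
    [0,0,0,0,0,0,1],
    [0,0,0,0,0,0,1]
  ]
}}

```text
time: 18.18
tool_pos: [511.3, 236.8, 6.9]
tcp_rot: [179.9, -0.2, 175.9]
ft_force: [0.6, -0.4, -1.6]
finger_gap: 38.9
grip_force: 60.9
```

Call:
{"op": "apply_moves", "data": {
  "targets": [
    [0,0,1,0,0,0,1],
    [0,0,1,0,0,0,1],
    [0,0,0,0,0,0,1],
    [0,0,0,0,0,0,1]
  ]
}}

```text
time: 18.68
tool_pos: [511.3, 236.8, 4.8]
tcp_rot: [179.9, -0.2, 175.9]
ft_force: [-0.4, 0.1, -1.8]
finger_gap: 38.6
grip_force: 60.9
```

Call:
{"op": "apply_moves", "data": {
  "targets": [
    [0,0,1,0,0,0,1],
    [0,0,0,0,0,0,1],
    [0,0,0,0,0,0,1]
  ]
}}

```text
time: 19.05
tool_pos: [511.2, 236.8, 3.8]
tcp_rot: [179.9, -0.2, 175.9]
ft_force: [0.2, 0.3, -2.8]
finger_gap: 38.5
grip_force: 60.9
```

Call:
{"op": "apply_moves", "data": {
  "targets": [
    [0,0,1,0,0,0,1],
    [0,0,0,0,0,0,1],
    [0,0,0,0,0,0,1]
  ]
}}

```text
time: 19.42
tool_pos: [511.4, 236.9, 3.4]
tcp_rot: [179.9, -0.2, 175.9]
ft_force: [-4.1, -0.6, 6.4]
finger_gap: 38.4
grip_force: 61.8
```

Call:
{"op": "apply_moves", "data": {
  "targets": [
    [0,0,0,0,0,0,0.4],
    [0,0,0,0,0,0,0.3],
    [0,0,0,0,0,0,0.3],
    [0,0,0,0,0,0,0.3],
    [0,0,-10,0,0,0,0.3],
    [0,0,-20,0,0,0,0.3],
    [0,0,-40,0,0,0,0.3],
    [0,0,-40,0,0,0,0.3],
    [0,0,-40,0,0,0,0.3],
    [0,0,0,0,0,0,0.3],
    [0,0,0,0,0,0,0.3]
  ]
}}

```text
time: 20.8
tool_pos: [512.0, 236.6, 153.7]
tcp_rot: [179.9, -0.2, 175.9]
ft_force: [0.9, -0.7, -1.1]
finger_gap: 59.5
grip_force: 0.0
```

Run:
```python
from bar import *
cv2.imwrite("pics/w5.png",optics.snapshot("wrist")[:,:,::-1])
```

```text
(no output)
```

View pics/w5.png

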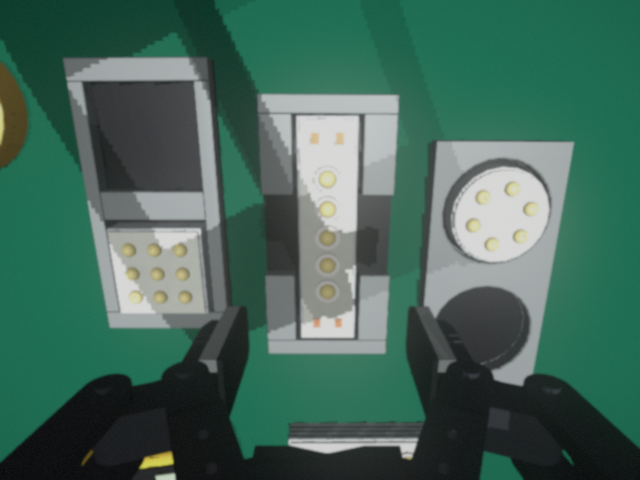

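The bar lies flat and centred in the long pocket, spanning columns 297–358 and rows 114–340, and the neighbouring trays haven't moved. Handing in.

```bash
python3 -c "
from bench import r
print(r.hand_in())"
```

```text
the job is handed in; nothing more can be done
None
```

The job is handed in at about 21 s. The lever was swung up to roughly 1.85 rad, and the LED bar is released and looks flat and centred in the long pocket. The other modules seen in the last picture looked undisturbed; I did not take a final picture of the lever or the rest of the bench, and hand-in gave no verdict.

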